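# Lift the probe and hold the test carriage out at the mark

### The job

On the grey probe fixture, first swing the small red-knobbed lever on the blue head up and back as far as it goes, so that the probe comes off the module while the carriage is still fully in. Then pull the spring-loaded carriage out by its bow handle until its yellow pointer stands at the middle of the red mark clip on the scale, and finish with the gripper still holding the handle there, since the carriage springs back if let go. Do not shift the red clip, the flux bottle beside it or the red tester.

Things in the scene. Friction and masses are not known exactly. Their poses are not given: they have to be found in the camera images.
- fixture: Fixed grey base plate of the probe fixture, 300 x 200 mm, top at 32 mm, on rubber feet; origin under its centre, on the bench. The carriage is pulled out along its -x (towards the robot); +y is the scale side. At x = +70 mm an aluminium portal (184 mm in y, 34 mm in x, top at 120 mm) spans the carriage and bears a blue head (44 x 60 mm, top at 122 mm) with the lever.
- lift_lever (a joint): Angle (rad) of the small lever on the head: near 0 (up to 0.08 at the start) = leaning towards the pull handle, 45 degrees above level, probe down on the module; 0.95 = its stop, 9 degrees past upright, probe lifted. Turns about the fixture's y axis through lever_pivot and stays where it is left; about 1 N across the rod at the knob moves it.
- lever_pivot (a point): Hinge axis of the lever, 138 mm above the bench, between two cheeks on the head that reach up to 145 mm; axes as the fixture's.
- lever_knob (a point): Centre of the red ball knob (20 mm diameter) at the lever's end, 60 mm from the pivot; the lever is an 8 mm steel rod. Knob centre is 180 mm above the bench with the lever at 0 and 198 mm when upright.
- carriage: Steel carriage plate (235 x 118 mm, top 46 mm above the bench) with the grey module on it, the pointer and a black bow handle at its front; origin in the plate's underside, at the fixture's x = 0 when home and x = -100 mm at its end stop, beyond any mark. A spring pulls it home: 3 N when home, plus 0.6 N per 10 mm pulled out.
- handle_grip (a point): Axis of the bow handle's 12 mm round bar at its middle: the bar runs along the fixture's y, on two feet 110 mm apart, 86 mm above the bench (bar top 92 mm, open below down to the plate at 46 mm). At fixture x = -100 mm when the carriage is home. Over 80 mm are free behind the bar, all open on the robot's side. Axes as the fixture's.
- pointer (a point): Tip of the yellow pointer needle on the carriage's left (+y) side, 52 mm above the bench; it moves with the carriage. Axes as the fixture's.
- mark (a point): Middle of the red mark clip (12 mm wide along the scale, top 52.5 mm above the bench) on the white scale; axes as the fixture's. The carriage is at the mark when pointer and mark have the same x in the fixture's frame. It stands 35 to 85 mm ahead (towards the pull handle) of the pointer's home place.
- flux_bottle: Loose white bottle with blue cap, 44 mm across, 84 mm tall, standing left of the fixture; origin at the centre of its underside.
- red_tester: Loose red hand-held tester with a small display, 97 x 57 x 26 mm, lying right of the fixture; origin at the centre of its underside.
Things that resemble listed ones, but are neither listed nor needed, are in the scene too. What is shaped like the flux_bottle but pink is not meant.

How it is judged:
By the outcome, as a careful person would: the job done as asked, in the order asked, and still so for the second after the job is handed in, while the arm keeps its last pose, push and grip.
It also fails if it takes over 48 s, if anything falls off the work surface, if the arm or the gripper's body presses on something with over 40 N, if the wrist force passes 120 N, or if a joint passes its speed limit or range.

### The arm

A 7-joint arm with a two-finger parallel gripper is mounted at the origin on a cart in front of the work surface, level with it; the furniture and walls round the work are solid. World frame = base frame: x ahead of the robot, y to its left, z up, the work surface at z = 0. Lengths are in mm, angles in rad, forces in N, time in s.
With the tool pointing down it reaches from about 400 to 850 mm from the base axis. Payload 6.9 kg.
Tool frame: the origin (TCP) lies at the very end of the fingers, on their centre line; the grasp point (between the pads) lies manip.pinch_z behind it (manip.pinch_z is the distance from the TCP to the grasp point, in mm); z points along the fingers, y is the line along which they close (so a half turn about z gives the same grasp; the last joint's range is limited). The gripper opens to 85 mm and grips with 20 to 120 N. Pads are 22 mm wide; open, the fingers measure 114 mm over their backs; the gripper's body (76 mm by 85 mm) begins 54 mm behind the grasp point. The pads swing forward as they close: fully open they stand 13 mm farther back than shut.
Start: joints at [1.21, 0.507, -0.238, 1.5, 0.126, 1.149, -0.155], TCP at [281.24, -558.136, 231.275] pointing down, gripper open.
Joint ranges: [-3.08, 3.08], [-0.24, 2.05], [-1.43, 1.35], [0, 2.5], [-1.52, 4.66], [0.17, 1.96], [-2.89, 2.89]. Speed limits (rad/s): [2.39, 2.39, 3.14, 3.14, 3.14, 3.14, 3.14].

### API

Orientations are given as a rotation vector (axis times angle).
In Python, from bench import manip gives the robot as it stands.
- The arm moves only by the tool play_rows, never from a script. Its argument "plan" is a list of rows, each a list of 4 numbers: the shift along the tool's x, y, z in mm, then the turn about the tool's z in degrees. A call has 1 to 20 rows; each row is the pose to reach, as a shift and turn from the pose commanded when the call began, along the tool's axes at that moment; what a row does not reach only later rows make up. A row lasts 1/12 s, in which the tool goes at most 41.7 mm and 7.16 degrees, less where a joint would pass 70% of its speed; a pose out of reach is approached as far as the arm can. A call with a gripper value outside its range is refused whole. "grip" is the closure, from 0 (fully open) to 1 (shut), set as the call begins (left out, the last holds). The fingers move at their own pace and stop on an object; "force" is the grip in N (left out, the last holds). Time passes only in rows, so rows that repeat a pose let the fingers close. It gives the time, the measured TCP pose, the force, the opening and the grip force at its end, in the units of the state.
- manip.sense(): the state, without advancing time (a new reading comes with each control period).
- manip.camera(name): name is "side" or "top" or "wrist"; returns (picture, depth): 384x512x3 uint8, red, green, blue; 384x512 float32, mm along the optical axis (not along the pixel's ray), 0 where there is no reading.
- manip.camera_model(name): a dict with "K" (3x3 intrinsics, pixels), "k1" (the pictures are not rectified: a ray, as slopes to the right and down, at radius r is drawn at 1 + k1 r^2 times it, then the intrinsics apply), "xyz" and "rotation" of the camera in the world. Camera axes: x right, y down, z forward; pixel columns grow to the right and rows downward; lengths in mm; the calibration is good to about 2 mm. A picture is of the moment at which its call begins: read the wrist's pose just before it. camera_model takes no time and is no camera call; for the wrist camera it gives the pose at the moment of the call.
- manip.hand_in(): hands the job in; it is judged then, once.
Trained networks look in the newest picture that a camera, given by its name, has taken for a name from the list of things; names that differ only in an ending like _2 or _b are one class to them, and where a whole thing is asked for, a point or a joint stands for the part that bears it (a point fixed in the world has none). Each returns a list of dicts, best first, with "p" (0 to 1); they miss things now and then, are a little off and sometimes report something else, mostly with a low value. They report only what shows in the picture. A call takes as long as a camera call. They do not tell look-alikes from the thing itself.
- manip.find_in(target, camera): "position" ([x, y, z] in mm, in world coordinates, good to about 4 mm: the middle of the surface that is visible of it).
- manip.silhouettes(target, camera): "region" (384x512 bool, what is visible of it).
- manip.spot_point(target, camera): "position" ([x, y, z] in mm, in world coordinates, good to about 4 mm: a listed point, or the origin of a listed thing).
The state is a dict: "time": time; "q": joint angles; "qd": joint speeds; "effort": joint torques, N m; "position": TCP position; "ee_rot": TCP orientation; "ft_force": force on the tool from outside, world axes, zero at the start; "ft_torque": the same for the moment, N m; "opening": opening from 0.0 (shut) to 1.0 (fully open); "grasp_force": force on a finger pad.
Only numpy, scipy, OpenCV 4.12 (cv2) and the standard library are available. Lean on these libraries where they do the work, as an engineer would, in place of code of your own. Each camera call takes 0.05 s, during which the arm holds its last target. There are 200 camera calls.

## Working session

There is one attempt and no reset: what is moved stays moved. The work goes in short steps, Python scripts to look and compute and a tool call to move; the robot and the scene stay as the last step left them, time stands still between calls to the robot, and variables do not carry over. Pictures are saved under pics/ and viewed, at most 10 in all, crops included, and the job is handed in when it is done.

Besides the shell and the picture viewer there is one more tool, called after "Emit:" by a JSON object that holds its "method" and its "body", one argument or row to a line. play_rows: Moves the arm, as the interface text tells. Its arguments: {"type":"object","properties":{"plan":{"type":"array","items":{"type":"array","items":{"type":"number"}}},"grip":{"type":"number"},"force":{"type":"number"}},"required":["plan"]}

```bash
mkdir -p pics; cat > h.py <<'E'
from bench import manip
import numpy as np, cv2
from scipy.spatial.transform import Rotation as R
def look(cam,fn=None):
    p,d=manip.camera(cam)
    if fn: cv2.imwrite('pics/'+fn,p[:,:,::-1])
    return p,d
def tool():
    s=manip.sense(); return np.array(s['position']),R.from_rotvec(s['ee_rot'])
E
python3 - <<'E'
from h import *
s=manip.sense();print(s['position'],s['ee_rot'],s['opening'],manip.pinch_z,s['time'])
print(R.from_rotvec(s['ee_rot']).as_matrix().round(3))
ims=[]
for c in ['side','top']:
    p,d=look(c,c+'1.png');ims.append(p)
    for t in ['fixture','lever_pivot','lever_knob','handle_grip','pointer','mark','carriage','flux_bottle','red_tester']:
        print(c,t,[(np.round(r['position']),round(r['p'],2)) for r in manip.spot_point(t,c)[:3]])
cv2.imwrite('pics/both.png',np.vstack([cv2.resize(i,(400,300)) for i in ims])[:,:,::-1])
E
```

```text
[ 280.97788796 -557.73528105  230.43354755] [-3.05476579e+00 -7.26195247e-01  6.99556920e-04] 1.000382401005126 18.700000000000003 0.0
[[ 0.893  0.45  -0.001]
 [ 0.45  -0.893  0.002]
 [-0.    -0.002 -1.   ]]
side fixture [(array([611., -19.,   2.]), 0.75)]
side lever_pivot [(array([679., -38., 137.]), 0.97)]
side lever_knob [(array([640., -27., 182.]), 0.5)]
side handle_grip [(array([516.,   9.,  84.]), 0.69)]
side pointer [(array([614.,  70.,  49.]), 0.69)]
side mark [(array([568.,  87.,  55.]), 0.49)]
side carriage [(array([618., -19.,  28.]), 0.57), (array([678., -40., 135.]), 0.5)]
side flux_bottle [(array([672., 138.,   1.]), 0.67), (array([733., 240.,   4.]), 0.57), (array([516.,  10.,  85.]), 0.47)]
side red_tester [(array([ 727., -303.,   -4.]), 0.71)]
top fixture [(array([610., -15.,   2.]), 0.62)]
top lever_pivot [(array([684., -32., 134.]), 0.73)]
top lever_knob [(array([645., -26., 178.]), 0.49)]
top handle_grip []
top pointer [(array([616.,  71.,  51.]), 0.65)]
top mark [(array([569.,  86.,  56.]), 0.39)]
top carriage [(array([617., -18.,  29.]), 0.83)]
top flux_bottle [(array([666., 135.,  -4.]), 0.7), (array([733., 234.,  -3.]), 0.62), (array([ 734., -307.,   -2.]), 0.46)]
top red_tester [(array([ 733., -304.,   -1.]), 0.72)]
```

View pics/top1.png

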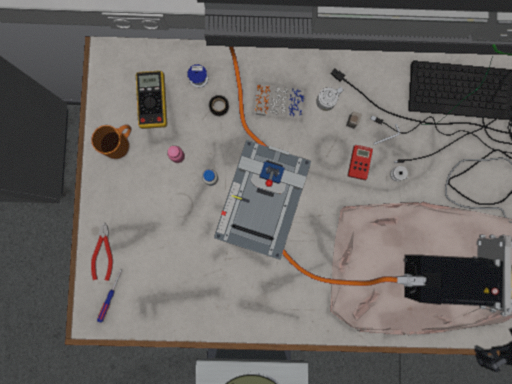

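View pics/side1.png

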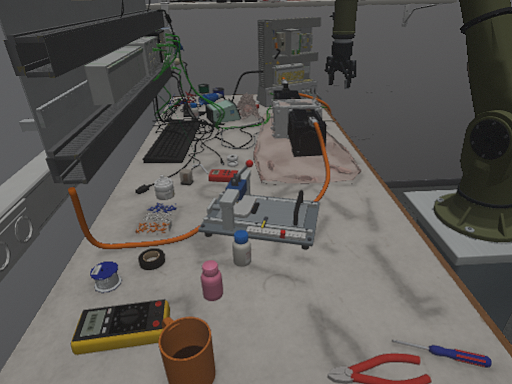

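The top picture shows the fixture at about (262,200), with the portal and red knob at (269,183), the black handle at (253,231), the clip at (223,212) and the bottle at (209,177). The side picture agrees. I'll move the wrist camera above the fixture, with the gripper closing and the tool's y turned onto the fixture's x.

Emit:
{"method": "play_rows", "body": {
  "plan": [
    [10,-7,-20,0],
    [35,-25,-50,-4],
    [65,-47,-80,-8],
    [97,-70,-100,-12],
    [129,-93,-110,-16],
    [161,-116,-110,-20],
    [193,-139,-110,-24],
    [225,-162,-110,-28],
    [257,-185,-110,-32],
    [289,-208,-110,-36],
    [321,-231,-110,-40],
    [353,-254,-110,-44],
    [385,-278,-110,-46],
    [417,-302,-110,-46],
    [449,-325,-110,-46],
    [475,-343,-110,-46],
    [491,-355,-110,-46],
    [491,-355,-110,-46],
    [491,-355,-110,-46]
  ],
  "grip": 1,
  "force": 40
}}

```text
time: 2.58
position: [560.1, -19.0, 341.1]
ee_rot: [-2.527, -1.866, 0.0]
ft_force: [-0.0, -0.9, -0.1]
opening: -0.0
grasp_force: 0.0
```

```bash
python3 - <<'E'
from h import *
p,r=tool();print(p,manip.sense()['time']);print(r.as_matrix().round(3))
im,d=look('wrist','w1.png')
for t in ['fixture','lever_pivot','lever_knob','handle_grip','pointer','mark','carriage']:
    print(t,[(np.round(x['position'],1),round(x['p'],2)) for x in manip.spot_point(t,'wrist')[:2]])
m=manip.camera_model('wrist');print(m)
E
```

```text
[560.0959789  -18.99588494 341.11590975] 2.5833
[[ 0.294  0.956 -0.   ]
 [ 0.956 -0.294  0.   ]
 [ 0.    -0.    -1.   ]]
fixture [(array([613.9, -17.9,  -2.7]), 0.7), (array([613.2, -16.9,  36.9]), 0.2)]
lever_pivot [(array([679.6, -36.2, 139.6]), 0.92)]
lever_knob [(array([638.8, -27.2, 183.8]), 0.95), (array([676.6, 135.7,   1.2]), 0.69)]
handle_grip [(array([517.1,  12.5,  85.2]), 0.93)]
pointer [(array([614.6,  74.1,  51. ]), 0.55), (array([569. ,  90.1,  53.5]), 0.25)]
mark [(array([680.7, -39.3, 140. ]), 0.66)]
carriage [(array([614.1, -18.5,  35. ]), 0.9)]
{'K': array([[323.098161  ,   0.        , 254.20274205],
       [  0.        , 323.098161  , 192.87384948],
       [  0.        ,   0.        ,   1.        ]]), 'k1': -0.07719542265282446, 'xyz': array([581.13792341,  45.33485987, 485.14128224]), 'rotation': array([ 2.83588115, -0.43151402, -0.06101952])}
```

View pics/w1.png

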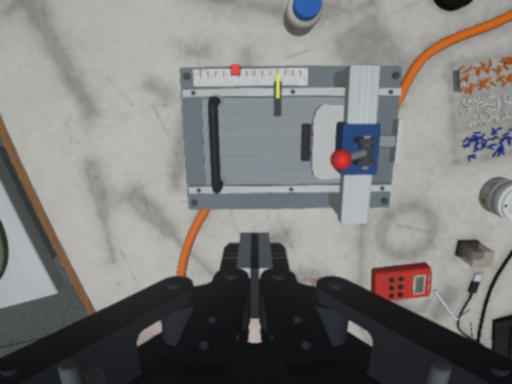

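The wrist picture shows the whole fixture: handle bar from (213,98) to (218,190), clip at (235,70), yellow pointer at (278,85) and knob at (341,159). Next I'll work out the fixture's yaw and the points by deprojection.

```bash
cat >> h.py <<'E'
def world(uv,z,m):
    """pixels -> world points on height z"""
    K=m['K'];uv=np.atleast_2d(np.float64(uv))
    n=cv2.undistortPoints(uv.reshape(-1,1,2),K,np.array([m['k1'],0,0,0.]))[:,0]
    r=R.from_rotvec(m['rotation']).apply(np.c_[n,np.ones(len(n))])
    o=np.array(m['xyz']);return o+r*((z-o[2])/r[:,2])[:,None]
def blob(im,lo,hi,box):
    h=cv2.cvtColor(im,cv2.COLOR_RGB2HSV);mk=cv2.inRange(h,lo,hi)>0
    b=np.zeros_like(mk);x0,y0,x1,y1=box;b[y0:y1,x0:x1]=1
    v,u=np.nonzero(mk&b);return np.c_[u,v]
E
python3 - <<'E'
from h import *
im=cv2.imread('pics/w1.png')[:,:,::-1].copy();m=manip.camera_model('wrist')
h=cv2.cvtColor(im,cv2.COLOR_RGB2HSV)
bar=blob(im,(0,0,0),(180,255,60),(205,100,224,188))
w=world(bar,90,m)[:,:2];vx,vy,_,_=cv2.fitLine(w.astype(np.float32),cv2.DIST_L2,0,.01,.01).ravel()
print('bar',w.mean(0),'dir deg',np.degrees(np.arctan2(vy,vx)),len(bar))
red=blob(im,(0,120,80),(8,255,255),(225,60,245,80));yel=blob(im,(22,120,100),(35,255,255),(268,65,290,112))
a=world(red,52.5,m);y=world(yel,52,m);print('clip',a.mean(0),len(a),'yel',y.mean(0),len(y), red.mean(0))
vx,vy,_,_=cv2.fitLine(y[:,:2].astype(np.float32),cv2.DIST_L2,0,.01,.01).ravel();print('needle deg',np.degrees(np.arctan2(vy,vx)))
wh=blob(im,(0,0,200),(180,40,255),(190,65,310,88));w=world(wh,48,m)[:,:2];vx,vy,_,_=cv2.fitLine(w.astype(np.float32),cv2.DIST_HUBER,0,.01,.01).ravel();print('scale deg',np.degrees(np.arctan2(vy,vx)),len(wh))
kn=blob(im,(0,120,80),(8,255,255),(325,145,360,175));print('knob',world([kn.mean(0)],182,m),kn.mean(0))
E
```

```text
bar [519.37289157  12.56952225] dir deg 73.415146 717
clip [569.50746958  91.30543222  52.5       ] 87 yel [614.82867844  54.10073547  52.        ] 76 [234.95402299  69.44827586]
needle deg 73.47734
scale deg -17.738426 8
knob [[643.95186915 -29.08285881 182.        ]] [340.63082437 159.16129032]
```

Emit:
{"method": "play_rows", "body": {
  "plan": [
    [5,10,25,-0.5],
    [10,20,60,-0.5],
    [16,30,95,-0.5],
    [16,35,130,-0.5],
    [16,35,158,-0.5],
    [16,35,173,-0.5],
    [16,38,173,-0.5],
    [16,45,173,-0.5],
    [16,53,173,-0.5],
    [16,61,173,-0.5],
    [16,69,173,-0.5],
    [16,77,173,-0.5],
    [16,84,173,-0.5],
    [16,90,173,-0.5],
    [16,90,173,-0.5]
  ]
}}

```text
time: 4.23
position: [652.2, -32.3, 168.3]
ee_rot: [2.522, 1.872, 0.002]
ft_force: [-0.1, -0.4, -0.3]
opening: -0.002
grasp_force: 0.0
```

```bash
python3 - <<'E'
from h import *
im,d=look('wrist','w2.png');s=manip.sense();print(s['ft_force'],s['position'],s['time'])
for c in ['wrist','side']:
    if c=='side': look(c,'s2.png')
    print(c,[(np.round(x['position'],1),round(x['p'],2)) for x in manip.spot_point('lever_knob',c)[:2]])
E
```

```text
[-0.15917162  0.23590302 -0.21696025] [651.51692587 -32.02791585 168.12758125] 4.2833
wrist [(array([673.7, -37.2, 197. ]), 0.67)]
side [(array([675. , -35.9, 195.9]), 0.61), (array([618.4, -20.7,  30.2]), 0.24)]
```

View pics/w2.png

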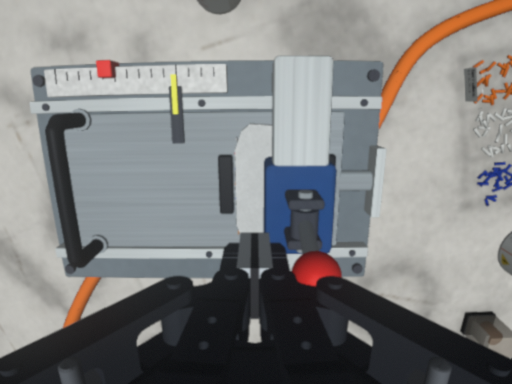

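The lever is nearly upright: the knob, seen at (316,273), has moved about 35 mm and the finger is behind it. I'll push on gently to the stop.

Emit:
{"method": "play_rows", "body": {
  "plan": [
    [0,5,0,0],
    [0,10,0,0],
    [0,13,0,0],
    [0,15,0,0],
    [0,16,0,0],
    [0,17,0,0],
    [0,17,0,0]
  ]
}}

```text
time: 5.02
position: [666.5, -36.3, 168.2]
ee_rot: [-2.521, -1.874, 0.001]
ft_force: [-2.9, 0.4, 1.8]
opening: 0.004
grasp_force: 1.5
```

Emit:
{"method": "play_rows", "body": {
  "plan": [
    [0,1,0,0],
    [0,2,0,0],
    [0,3,0,0],
    [0,3,0,0]
  ]
}}

```text
time: 5.35
position: [667.1, -36.5, 168.1]
ee_rot: [-2.518, -1.873, 0.007]
ft_force: [-11.9, 1.3, 4.9]
opening: -0.003
grasp_force: 5.9
```

It's at the stop (12 N, with the motion stalled). Now I'll back off to above the handle and open the gripper.

Emit:
{"method": "play_rows", "body": {
  "plan": [
    [0,-6,0,0],
    [0,-25,0,0],
    [1,-50,0,0],
    [2,-75,0,0],
    [3,-100,0,0],
    [4,-125,0,0],
    [4,-145,0,0],
    [4,-156,0,0],
    [4,-158,0,0],
    [4,-158,0,0]
  ]
}}

```text
time: 6.18
position: [520.0, 12.0, 168.8]
ee_rot: [2.52, 1.874, 0.002]
ft_force: [0.1, 0.4, 1.0]
opening: -0.001
grasp_force: 0.0
```

Emit:
{"method": "play_rows", "body": {
  "plan": [
    [0,0,0,0],
    [0,0,0,0],
    [0,0,0,0],
    [0,0,0,0],
    [0,0,0,0],
    [0,0,0,0]
  ],
  "grip": 0
}}

```text
time: 6.68
position: [519.8, 12.0, 168.1]
ee_rot: [-2.521, -1.874, 0.0]
ft_force: [-0.5, 0.1, 0.3]
opening: 0.849
grasp_force: 0.0
```

```bash
python3 - <<'E'
from h import *
im,d=look('wrist','w3.png');s=manip.sense();print(s['position'],s['opening'],s['time'])
o=np.array([614,-16.5,0]);F=R.from_euler('z',-16.6,degrees=True)
print('tcp fix',F.inv().apply(s['position']-o))
for t in ['handle_grip','lever_knob','lever_pivot','pointer','mark']:
  for c in ['wrist','side']:
    if c=='side': look(c,'s3.png')
    else: look(c)
    print(t,c,[(F.inv().apply(np.array(x['position'])-o).round(1),round(x['p'],2)) for x in manip.spot_point(t,c)[:2]])
E
```

```text
[519.77590939  12.02996173 168.19173335] 0.9261352821926242 6.7333
tcp fix [-98.44775128   0.42217975 168.19173335]
handle_grip wrist [(array([-102. ,    0.8,   84.1]), 0.72)]
handle_grip side [(array([-99.9,  -2.1,  82.7]), 0.61)]
lever_knob wrist []
lever_knob side [(array([ 78.2,  -4.7, 196.6]), 0.47)]
lever_pivot wrist [(array([-103.3,   -2.7,   84. ]), 0.57)]
lever_pivot side [(array([ 68.4,  -0.2, 135.9]), 0.88)]
pointer wrist [(array([-24.3,  85.2,  51.2]), 0.92)]
pointer side [(array([-23.9,  82.2,  49.5]), 0.84)]
mark wrist [(array([-71.7,  86.3,  52.7]), 0.59)]
mark side [(array([-73.7,  88.1,  52.5]), 0.49)]
```

View pics/w3.png

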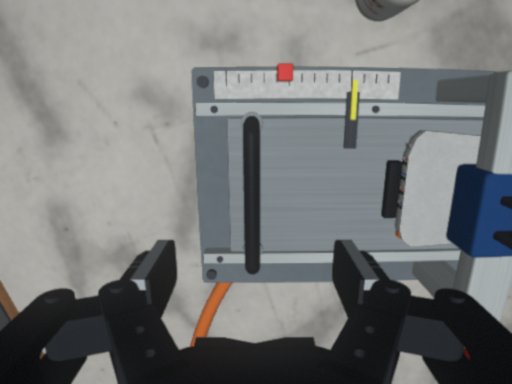

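The bar is seen at x=252, midway between the open fingers, and the lever is at its stop (knob about 10 mm behind the pivot). I'll lower and grip the bar.

Emit:
{"method": "play_rows", "body": {
  "plan": [
    [0,-1,20,0],
    [0,-2,45,0],
    [0,-2,70,0],
    [0,-2,90,0],
    [0,-2,99,0],
    [0,-2,101,0],
    [0,-2,101,0]
  ]
}}

```text
time: 8.32
position: [517.8, 12.8, 67.3]
ee_rot: [-2.521, -1.874, 0.001]
ft_force: [-0.6, 0.4, -0.6]
opening: 1.002
grasp_force: 0.0
```

Emit:
{"method": "play_rows", "body": {
  "plan": [
    [0,0,0,0],
    [0,0,0,0],
    [0,0,0,0],
    [0,0,0,0],
    [0,0,0,0],
    [0,0,0,0],
    [0,0,0,0],
    [0,0,0,0],
    [0,0,0,0],
    [0,0,0,0]
  ],
  "grip": 1,
  "force": 60
}}

```text
time: 9.15
position: [518.0, 12.5, 67.7]
ee_rot: [2.521, 1.874, 0.001]
ft_force: [-0.5, -0.4, 5.5]
opening: 0.118
grasp_force: 58.4
```

```bash
cat >> h.py <<'E'
YAW=-16.6
def gap(cam='wrist',fn=None,yaw=YAW):
    """pointer minus mark along fixture x, mm"""
    im,d=look(cam,fn);m=manip.camera_model(cam)
    h=cv2.cvtColor(im,cv2.COLOR_RGB2HSV);F=R.from_euler('z',yaw,degrees=True).inv();o=np.array([614,-16.5,0])
    out=[]
    for lo,hi,z,xr in [((0,120,80),(8,255,255),52.5,(-95,-45)),((22,120,80),(35,255,255),52,(-110,0))]:
        v,u=np.nonzero(cv2.inRange(h,lo,hi));f=F.apply(world(np.c_[u,v],z,m)-o)
        k=(f[:,0]>xr[0])&(f[:,0]<xr[1])&(f[:,1]>50)&(f[:,1]<105);out.append(f[k])
    c,y=out
    if len(c)==0 or len(y)==0: return len(c),len(y)
    A=np.polyfit(y[:,1],y[:,0],1)
    mid=np.percentile(c[:,0],[2,98])
    return dict(clip=c.mean(0).round(1),ext=mid.round(1),n=(len(c),len(y)),needle=y.mean(0).round(1),tilt=A[0].round(3),tipy=y[:,1].max().round(1),gap=(y[:,0].mean()-c[:,0].mean()).round(2))
E
python3 - <<'E'
from h import *
print(gap('wrist','w4.png'),gap('top'),gap('side'));s=manip.sense();print(s['position'],s['ft_force'],s['opening'],s['grasp_force'],s['time'])
E
```

```text
{'clip': array([-74.7,  92.5,  52.5]), 'ext': array([-80.3, -68.9]), 'n': (738, 636), 'needle': array([-19.9,  72.2,  52. ]), 'tilt': np.float64(-0.017), 'tipy': np.float64(86.8), 'gap': np.float64(54.82)} {'clip': array([-75.1,  91.7,  52.5]), 'ext': array([-79.7, -71.2]), 'n': (13, 13), 'needle': array([-21.1,  68.8,  52. ]), 'tilt': np.float64(-0.03), 'tipy': np.float64(80.4), 'gap': np.float64(53.98)} {'clip': array([-75.6,  96. ,  52.5]), 'ext': array([-80. , -71.1]), 'n': (16, 16), 'needle': array([-20.7,  73.5,  52. ]), 'tilt': np.float64(-0.019), 'tipy': np.float64(87.7), 'gap': np.float64(54.88)}
[518.01699325  12.54328567  67.70963572] [-1.2370908  -0.7105455   6.16427313] 0.1152871660340971 58.446155190467834 9.3
```

View pics/w4.png

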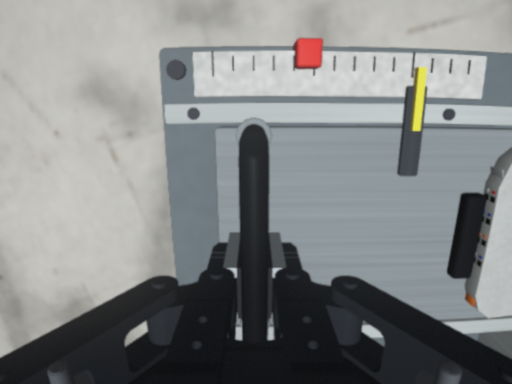

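The bar is gripped and the pointer at (420,70) is about 55 mm behind the clip at (309,52). I'll pull most of the way, then check.

Emit:
{"method": "play_rows", "body": {
  "plan": [
    [0,-2,0,0],
    [0,-6,0,0],
    [0,-12,0,0],
    [0,-18,0,0],
    [0,-24,0,0],
    [0,-30,0,0],
    [0,-36,0,0],
    [0,-42,0,0],
    [0,-47,0,0],
    [0,-50,0,0],
    [0,-51,0,0],
    [0,-51,0,0],
    [0,-51,0,0]
  ]
}}

```text
time: 10.38
position: [469.8, 26.8, 67.7]
ee_rot: [2.52, 1.872, 0.002]
ft_force: [4.9, -4.8, 3.4]
opening: 0.114
grasp_force: 58.6
```

```bash
python3 - <<'E'
from h import *
print(gap('wrist','w5.png'),gap('top'),gap('side'),gap('wrist'));s=manip.sense();print(s['position'],s['ft_force'],s['opening'],s['grasp_force'],s['time'])
E
```

```text
{'clip': array([-76.1,  92.7,  52.5]), 'ext': array([-84.3, -68.8]), 'n': (828, 646), 'needle': array([-70. ,  72.2,  52. ]), 'tilt': np.float64(-0.014), 'tipy': np.float64(87.2), 'gap': np.float64(6.11)} {'clip': array([-75.4,  92. ,  52.5]), 'ext': array([-79.7, -71.2]), 'n': (12, 13), 'needle': array([-71.1,  69.3,  52. ]), 'tilt': np.float64(-0.008), 'tipy': np.float64(84.8), 'gap': np.float64(4.24)} {'clip': array([-75.6,  96. ,  52.5]), 'ext': array([-80. , -71.1]), 'n': (16, 13), 'needle': array([-70.9,  71.2,  52. ]), 'tilt': np.float64(0.018), 'tipy': np.float64(81.7), 'gap': np.float64(4.66)} {'clip': array([-76.1,  92.7,  52.5]), 'ext': array([-84.3, -68.9]), 'n': (828, 642), 'needle': array([-69.9,  72.2,  52. ]), 'tilt': np.float64(-0.014), 'tipy': np.float64(87.2), 'gap': np.float64(6.18)}
[469.94146715  26.78236181  67.71847864] [ 4.77010111 -4.3503808   2.5681141 ] 0.11370333046254366 58.63536894321442 10.5833
```

View pics/w5.png

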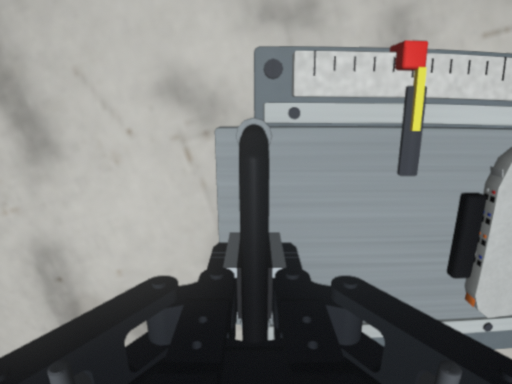

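The pointer at (420,70) is just right of the clip's top face (about 399–427). The clip's visible side face biases the blob, so I took its edges instead, which leaves about 4.5 mm to go.

Emit:
{"method": "play_rows", "body": {
  "plan": [
    [0,-1.5,0,0],
    [0,-3,0,0],
    [0,-4.5,0,0],
    [0,-4.5,0,0],
    [0,-4.5,0,0],
    [0,-4.5,0,0]
  ]
}}

```text
time: 11.08
position: [465.6, 28.0, 67.7]
ee_rot: [2.521, 1.872, 0.002]
ft_force: [3.9, -4.5, 2.5]
opening: 0.121
grasp_force: 58.7
```

```bash
python3 - <<'E'
from h import *
print(gap('wrist','w6.png'),gap('top'),gap('side','s6.png'));s=manip.sense();print(s['position'],s['ft_force'],s['opening'],s['grasp_force'],s['time'])
a=cv2.imread('pics/w6.png')[20:150,340:500];b=cv2.imread('pics/s6.png')[140:260,180:340]
cv2.imwrite('pics/c6.png',np.hstack([cv2.resize(a,None,fx=3,fy=3,interpolation=cv2.INTER_CUBIC)[:360],cv2.resize(b,(320,240))]) if 0 else cv2.resize(a,None,fx=4,fy=4,interpolation=cv2.INTER_CUBIC))
cv2.imwrite('pics/d6.png',cv2.resize(b,None,fx=4,fy=4,interpolation=cv2.INTER_CUBIC))
E
```

```text
{'clip': array([-76.1,  92.9,  52.5]), 'ext': array([-84.5, -68.8]), 'n': (807, 644), 'needle': array([-74.4,  72.1,  52. ]), 'tilt': np.float64(-0.014), 'tipy': np.float64(87.1), 'gap': np.float64(1.79)} {'clip': array([-75.2,  92.1,  52.5]), 'ext': array([-79.7, -71.2]), 'n': (12, 14), 'needle': array([-75.7,  67.6,  52. ]), 'tilt': np.float64(0.005), 'tipy': np.float64(83.9), 'gap': np.float64(-0.55)} {'clip': array([-75.5,  96.1,  52.5]), 'ext': array([-80.1, -71.1]), 'n': (15, 16), 'needle': array([-74.9,  71.4,  52. ]), 'tilt': np.float64(-0.051), 'tipy': np.float64(84.8), 'gap': np.float64(0.6)}
[465.68711893  28.0125972   67.71288211] [ 3.97391246 -4.79951498  4.35959238] 0.11260783963349569 58.661704659461975 11.2333
```

View pics/c6.png

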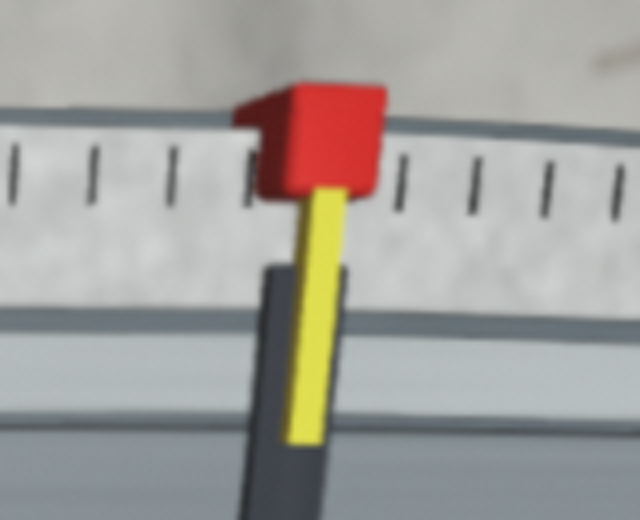

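View pics/d6.png

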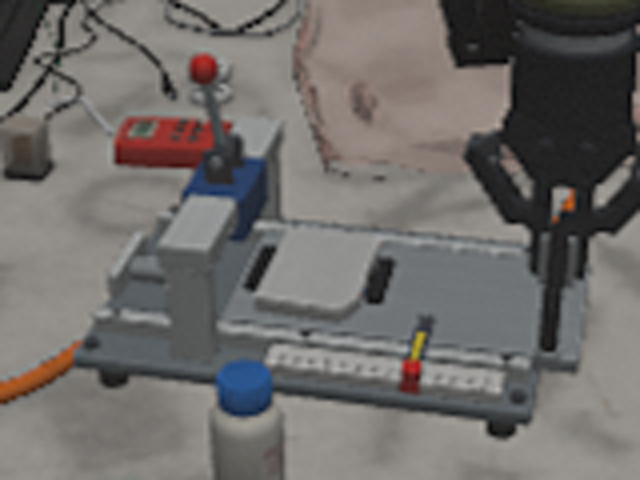

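The crops show the pointer tip at (330,190) reaching the clip near its middle, the lever leaning back past upright, and the bottle and tester undisturbed. One check using only the bright top faces of clip and needle:

```bash
python3 - <<'E'
from h import *
im=cv2.imread('pics/w6.png')[:,:,::-1].copy();h=cv2.cvtColor(im,cv2.COLOR_RGB2HSV);m=manip.camera_model('wrist')
F=R.from_euler('z',-17.4,degrees=True).inv();o=np.array([614,-16.5,0])
print(h[50,398:440,2].tolist());print(h[80,408:430,2].tolist())
for lo,hi,z,b in [((0,120,185),(8,255,255),52.5,(390,30,445,69)),((22,120,200),(35,255,255),52,(400,69,435,135))]:
    f=F.apply(world(blob(im,lo,hi,b),z,m)-o);print(len(f),f.mean(0).round(2),np.percentile(f[:,0],[2,50,98]).round(2))
print(manip.sense()['position'],[(x['position'].round(1) if hasattr(x['position'],'round') else x['position'],x['p']) for x in manip.spot_point('lever_knob','side')[:1]])
E
```

```text
[86, 82, 81, 81, 81, 79, 80, 81, 84, 84, 85, 86, 89, 105, 140, 174, 194, 208, 215, 215, 215, 214, 214, 214, 214, 213, 212, 213, 213, 211, 212, 210, 210, 210, 209, 208, 197, 169, 130, 112, 117, 117]
[201, 201, 202, 201, 191, 160, 118, 103, 124, 179, 217, 223, 223, 223, 222, 223, 221, 215, 205, 201, 199, 198]
541 [-75.28  92.12  52.5 ] [-80.27 -75.3  -70.18]
419 [-74.87  71.09  52.  ] [-76.58 -74.86 -73.17]
[465.68711893  28.0125972   67.71288211] [([686.4, -39.8, 198.3], 0.56)]
```

Emit:
{"method": "play_rows", "body": {
  "plan": [
    [0,-0.4,0,0],
    [0,-0.4,0,0],
    [0,-0.4,0,0],
    [0,-0.4,0,0]
  ]
}}

```text
time: 11.62
position: [465.4, 28.1, 67.7]
ee_rot: [2.521, 1.872, 0.003]
ft_force: [5.1, -3.1, 3.3]
opening: 0.115
grasp_force: 58.6
```

```bash
python3 -c "
from bench import manip
s=manip.sense();print(s['position'],s['grasp_force'],s['time'])
print(manip.hand_in())"
```

```text
[465.42341638  28.06823271  67.71370537] 58.614426255226135 11.6167
the job is handed in; nothing more can be done
None
```

I swung the lever to its stop first, then pulled the carriage until the pointer stood at the middle of the red clip (within about 0.5 mm by my camera measurements), and handed the job in at 11.6 s with the gripper still holding the handle; the clip, bottle and tester looked undisturbed in the last pictures.

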